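# Locate a cedar block in the drilling jig and clamp it, by touch alone

### The arm

A 7-joint arm with a two-finger parallel gripper is mounted at the origin on a cart in front of the work surface, level with it; the furniture and walls round the work are solid. World frame = base frame: x ahead of the robot, y to its left, z up, the work surface at z = 0. Lengths are in m, angles in rad, forces in N, time in s.
With the tool pointing down it reaches from about 0.425 to 0.875 m from the base axis. Payload 4.7 kg.
Tool frame: the origin (TCP) lies midway between the tips of the shut fingers; the grasp point (between the pads) lies 19 mm behind it (ctrl.grip_point_offset is the distance from the TCP to the grasp point, in m); z points along the fingers, y is the line along which they close (so a half turn about z gives the same grasp; the last joint's range is limited). The gripper opens to 87 mm and grips with 3 to 60 N. Pads are 19 mm wide; open, the fingers measure 117 mm over their backs; the gripper's body (75 mm by 190 mm) begins 51 mm behind the grasp point.
Start: joints at [-1.333, 0.321, -0.07, 1.45, 0.023, 1.371, -0.057], TCP at [0.144, 0.634, 0.223] pointing down, gripper open.
Joint ranges: [-2.86, 2.86], [-0.3, 2.09], [-1.38, 1.24], [0.06, 2.45], [-1.56, 4.7], [0.09, 2.05], [-2.69, 2.69]. Speed limits (rad/s): [2.57, 2.57, 3.14, 3.14, 3.14, 3.14, 3.14].

### API

Orientations are given as a rotation vector (axis times angle).
In Python, from bench import ctrl gives the robot as it stands.
- The arm moves only by the tool move_arm, never from a script. Its argument "increments" is text: rows parted by semicolons, each of 7 numbers parted by spaces: the shift along the world's x, y, z in mm, then the turn, a rotation vector about the world's x, y, z in degrees, then the closure in counts, from 0 (fully open) to 255 (shut). A call has exactly 8 rows; each row shifts and turns the commanded pose from where the row before left it; what a row does not reach is not made up. A row lasts 1/12 s, in which the tool goes at most 41.7 mm and 7.16 degrees, less where a joint would pass 70% of its speed; a pose out of reach is approached as far as the arm can. A call with a gripper value outside its range is refused whole. The fingers move at their own pace and stop on an object; "grip_force" is the grip in N (left out, the last holds). Time passes only in rows, so rows that do not move let the fingers close, or fill a call up. It gives the time, the measured TCP pose, the force, the opening and the grip force at its end, in the units of the state.
- ctrl.get_state(): the state, without advancing time (a new reading comes with each control period).
- ctrl.get_image(name): name is "side" or "top" or "wrist"; returns a dict with "frame" (420x560x3 uint8, red, green, blue), "depth" (420x560 float32, m along the optical axis (not along the pixel's ray), 0 where there is no reading), "fx", "fy", "cx", "cy" (pixels), "position" and "orientation" of the camera in the world. Camera axes: x right, y down, z forward; pixel columns grow to the right and rows downward; lengths in m; the calibration is good to about 2 mm. A picture is of the moment at which its call begins.
- ctrl.close_job(): hands the job in; it is judged then, once.
Trained networks look in a picture, given as the dict that the camera call returned (one of the last four; its "shot" number tells which), for a name from the list of things; names that differ only in an ending like _2 or _b are one class to them, and where a whole thing is asked for, a point or a joint stands for the part that bears it (a point fixed in the world has none). Each returns a list of dicts, best first, with "score" (0 to 1); they miss things now and then, are a little off and sometimes report something else, mostly with a low value. They report only what shows in the picture. A call takes as long as a camera call. They do not tell look-alikes from the thing itself.
- ctrl.find_in(target, picture): "centre" ([x, y, z] in m, in world coordinates, good to about 4 mm: the middle of the surface that is visible of it).
- ctrl.silhouettes(target, picture): "region" (420x560 bool, what is visible of it).
The state is a dict: "time": time; "joint_positions": joint angles; "qd": joint speeds; "joint_torque": joint torques, N m; "position": TCP position; "tool_rot": TCP orientation; "ft_force": force on the tool from outside, world axes, zero at the start; "torque": the same for the moment, N m; "grip_width": opening from 0.0 (shut) to 1.0 (fully open); "grip_force": force on a finger pad.
Only numpy, scipy, OpenCV 4.12 (cv2) and the standard library are available. Lean on these libraries where they do the work, as an engineer would, in place of code of your own. Each camera call takes 0.05 s, during which the arm holds its last target. There are 200 camera calls.

### The job

The cedar block lying in the drilling jig has to be located and clamped ready for drilling, with light fingertip pushes only: do not pick it up. First push its near face until its back lies flat against the aluminium fence under the drill bush, next push its left end so that it slides along the fence until it meets the steel end-stop pin, and only then press the clamp's red handle all the way down so that the rubber tip holds the block. Be gentle at every touch and leave the tape measure, the thread spool, the wax tin and the eyelet jar where they are.

Things in the scene. Friction and masses are not known exactly. Their poses are not given: they have to be found in the camera images.
- jig: the drilling jig, fixed to the table: a plywood board 150 x 290 mm (its x and y), top face 15 mm above the table, carrying a fence, drill bush, end stop and toggle clamp. Origin: centre of its underside, on the table; x away from the robot, y to the left, z up. The clamp stands on the line x = 2 mm; its steel base spans y = -66 to -6 mm and is 67 mm high above the table
- fence_mid (a point): middle of the fence's flat front face (jig x = 35, y = 77 mm, 30 mm above the table), which faces the robot. The fence is an aluminium bar 20 x 126 x 30 mm standing on the board
- drill_bush (a point): top of the brass drill bush (jig x = 22, y = 68 mm, 70 mm above the table) in a steel plate fixed on the fence, which overhangs the seated block's back half (jig x 11 to 55, y 53 to 83 mm) with 3 mm to spare above the block
- end_stop (a point): centre of the top of the steel end-stop pin, 12 mm in diameter, 41 mm above the table, at jig x = 12, y = 23 mm; the block's right end meets its left side
- jig_seat (a point): the point on the board (15 mm above the table, jig x = 12, y = 60 mm, axes as the jig's) where the block's origin lies when its back touches the fence and its right end touches the end-stop pin
- cedar_block: the cedar block standing loose on the jig's board, 45 x 62 x 40 mm along its x, y, z, about 0.08 kg. Origin: centre of its underside (near face at x = -22, back face at x = +23, ends at y = +31 and -31 mm). It starts 12 to 24 mm short of the fence and 14 to 30 mm to the left of the end stop, turned by up to 0.2 rad to the jig; planed smooth, it slides with well under 1 N
- clamp_handle (a joint): angle of the clamp's red handle in rad: 0 = raised (1 rad above level, clamp open), 1.0 = fully down (level, clamp shut, at its stop). It hinges on a level axis along jig x, at jig x = 2, y = -44 mm, 58 mm above the table, and reaches from there to the right (jig -y). It stays where left, takes about 5 N at its spot and 8 N at the end, and lowers the clamp arm with it
- handle_spot (a point): the spot to press: on the upper face of the red grip (18 mm wide, 60 mm long), 80 mm from the handle's hinge and 16 mm from its free end; about 131 mm above the table with the handle raised and 68 mm when it is fully down (then at jig x = 2, y = -124 mm)
- clamp_arm: the clamp's steel arm, 84 mm long, with a sprung rubber tip 16 mm wide at its end. Origin: its hinge, at jig x = 2, y = -20 mm, 62 mm above the table. Raised while the handle is raised; with the handle fully down it lies level towards the left and the tip presses about 2.6 N on the front half of the seated block's top, near its middle
- tape_measure: yellow tape measure, 28 x 58 x 52 mm, standing on the table; origin: centre of its underside. Leave alone
- thread_spool: orange thread spool, 29 mm in diameter, 46 mm tall, standing; origin: centre of its underside. Leave alone
- wax_tin: round yellow and white tin, 60 mm in diameter, 20 mm tall; origin: centre of its underside. Leave alone
- eyelet_jar: glass jar of eyelets with a black cap, 45 mm in diameter, 56 mm tall; origin: centre of its underside. Leave alone
Mind the look-alikes: they are no part of the job. Leave any green look-alike of the cedar_block alone.

How it is judged:
On the way, in this order (a step that is already met when the one before it is completed fails the run):
1. the block's back lies flat against the fence (x of cedar_block in the frame of jig_seat between -0.003 and 0.003 m and angle between the x axis of cedar_block and the x axis of jig_seat, either way round below 0.05 rad and z of cedar_block in the frame of jig_seat between -0.003 and 0.003 m), for 0.1 s.
2. still flat on the fence, the block's right end has met the end-stop pin (all of step 1 and y of cedar_block in the frame of jig_seat between -0.003 and 0.003 m), for 0.1 s.
3. the red handle is fully down and the rubber tip presses on the located block (all of step 2 and value of joint clamp_handle above 0.95 rad and contact force between clamp_arm and cedar_block above 1 N), for 0.2 s.
At the end, for the whole second after the job is handed in: The block stands on the board within 3 mm of its seat against the fence and the end stop, square to the jig within 0.05 rad and at rest; the handle is fully down (joint above 0.95) and the rubber tip presses on the block with more than 1 N (all of step 3 and linear speed of cedar_block below 0.01 m/s); the robot touches nothing.
It fails at once if the block is lifted more than 8 mm off the board or tipped by more than 0.2 rad (z of cedar_block in the frame of jig_seat above 0.008 m or angle between cedar_block's own z axis and vertical above 0.2 rad).
It fails at once if the handle is pressed before the block is against both the fence and the end stop (value of joint clamp_handle above 0.35 rad and not (x of cedar_block in the frame of jig_seat between -0.003 and 0.003 m and angle between the x axis of cedar_block and the x axis of jig_seat, either way round below 0.05 rad and z of cedar_block in the frame of jig_seat between -0.003 and 0.003 m and y of cedar_block in the frame of jig_seat between -0.003 and 0.003 m)).
It fails at once if the block or the jig is pushed harder than 25 N (contact force between the arm and cedar_block above 25 N or contact force between the arm and jig above 25 N).
It fails at once if the tape measure, thread spool, wax tin or eyelet jar is moved by more than 15 mm (distance of any of tape_measure, thread_spool, wax_tin, eyelet_jar from where it was at the start of the episode above 0.015 m).
It also fails if it takes over 61 s, if anything falls off the work surface, if the arm or the gripper's body presses on something with over 40 N, if the wrist force passes 120 N, or if a joint passes its speed limit or range.

## Working session

There is one attempt and no reset: what is moved stays moved. The work goes in short steps, Python scripts to look and compute and a tool call to move; the robot and the scene stay as the last step left them, time stands still between calls to the robot, and variables do not carry over. Pictures are saved under pics/ and viewed, at most 10 in all, crops included, and the job is handed in when it is done.

Besides the shell and the picture viewer there is one more tool, called after "Emit:" by a JSON object that holds its "fn" and its "kwargs". move_arm: Moves the arm, as the interface text tells. Its arguments: {"type":"object","properties":{"increments":{"type":"string"},"grip_force":{"type":"number"}},"required":["increments"]}

```bash
mkdir -p pics; ls
cat > h.py <<'E'
import numpy as np,cv2
from scipy.spatial.transform import Rotation as R
from bench import ctrl
def rot(o):
    o=np.array(o,float)
    return o if o.shape==(3,3) else R.from_rotvec(o).as_matrix() if o.size==3 else R.from_quat(o).as_matrix()
def cloud(p):
    d=p["depth"];v,u=np.indices(d.shape)
    c=np.stack([(u-p["cx"])/p["fx"]*d,(v-p["cy"])/p["fy"]*d,d],-1)
    w=c@rot(p["orientation"]).T+np.array(p["position"]); w[d==0]=np.nan
    return w
def proj(p,w):
    c=(np.atleast_2d(w)-np.array(p["position"]))@rot(p["orientation"])
    return np.c_[c[:,0]/c[:,2]*p["fx"]+p["cx"],c[:,1]/c[:,2]*p["fy"]+p["cy"]]
def save(p,n): cv2.imwrite("pics/"+n,p["frame"][...,::-1])
E
python3 - <<'E'
from h import *
for n in("top","side"):
    p=ctrl.get_image(n);save(p,n+"0.png");print(n,p["position"],p["orientation"])
    for t in("jig","cedar_block","drill_bush","end_stop","clamp_handle","clamp_arm","handle_spot","fence_mid","tape_measure","thread_spool","wax_tin","eyelet_jar"):
        print(t,[(np.round(r["centre"],3).tolist(),round(r["score"],2),proj(p,r["centre"])[0].astype(int).tolist()) for r in ctrl.find_in(t,p)])
print(ctrl.get_state())
E
```

```text
pics
top [ 0.39316956 -0.00784922  1.06760364] [-2.11450712  2.15994612 -0.1120367 ]
jig [([0.538, 0.041, 0.015], 0.67, [278, 202])]
cedar_block [([0.333, -0.14, 0.041], 0.83, [354, 284]), ([0.517, 0.131, 0.053], 0.57, [240, 210])]
drill_bush [([0.544, 0.047, 0.012], 0.61, [275, 200])]
end_stop [([0.538, 0.045, 0.017], 0.86, [276, 202]), ([0.557, -0.018, 0.113], 0.31, [301, 188])]
clamp_handle [([0.552, -0.022, 0.112], 0.68, [303, 190]), ([0.538, 0.044, 0.016], 0.3, [277, 202])]
clamp_arm []
handle_spot [([0.558, -0.02, 0.115], 0.68, [302, 187])]
fence_mid [([0.537, 0.045, 0.015], 0.67, [276, 203])]
tape_measure [([0.443, -0.057, 0.048], 0.8, [318, 238])]
thread_spool [([0.719, 0.146, 0.043], 0.61, [235, 131])]
wax_tin [([0.713, 0.029, 0.022], 0.94, [281, 135]), ([0.54, 0.045, 0.012], 0.45, [276, 202])]
eyelet_jar [([0.718, -0.096, 0.054], 0.59, [331, 127])]
side [0.20162611 0.59593809 0.74075825] [-0.67139811  2.61708248 -1.13285539]
jig [([0.536, 0.063, 0.011], 0.7, [261, 264])]
cedar_block [([0.332, -0.125, 0.044], 0.82, [389, 229]), ([0.516, 0.141, 0.057], 0.61, [248, 279])]
dril
[... 765 characters left out ...]

{'time': 1.3, 'joint_positions': array([-1.33289705,  0.32101106, -0.07011695,  1.45051076,  0.02262456,
        1.37080043, -0.05690034]), 'qd': array([ 0.0008991 ,  0.00097856, -0.00147896, -0.0005069 , -0.00068813,
        0.00025292, -0.00076346]), 'joint_torque': array([-1.13756062e-04, -4.91107929e+01, -4.02981034e-01, -3.12766707e+01,
       -6.36445242e-02,  3.39333771e-02,  3.87810121e-05]), 'position': array([0.14428431, 0.63379876, 0.22257407]), 'tool_rot': array([3.50739920e-01, 3.12188249e+00, 8.18208415e-05]), 'ft_force': array([-0.16881177,  0.23887907,  0.22826381]), 'torque': array([ 0.0252804 , -0.01824672, -0.012564  ]), 'grip_force': 0.0, 'grip_width': 1.004614147970783}
```

Run:
```python
import cv2,numpy as np
a=cv2.imread("pics/top0.png")[90:310,180:380];b=cv2.imread("pics/side0.png")[150:330,140:420]
cv2.imwrite("pics/c1.png",cv2.resize(a,None,fx=2.7,fy=2.7,interpolation=3))
cv2.imwrite("pics/c2.png",cv2.resize(b,None,fx=2.8,fy=2.8,interpolation=3))
```

```text
(no output)
```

View pics/c1.png

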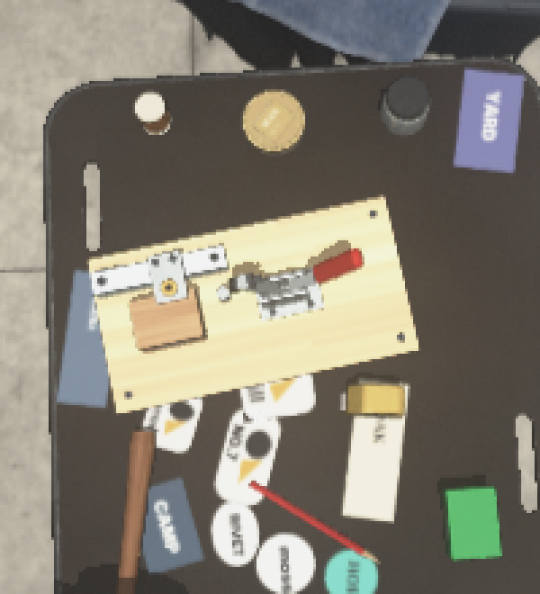

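View pics/c2.png

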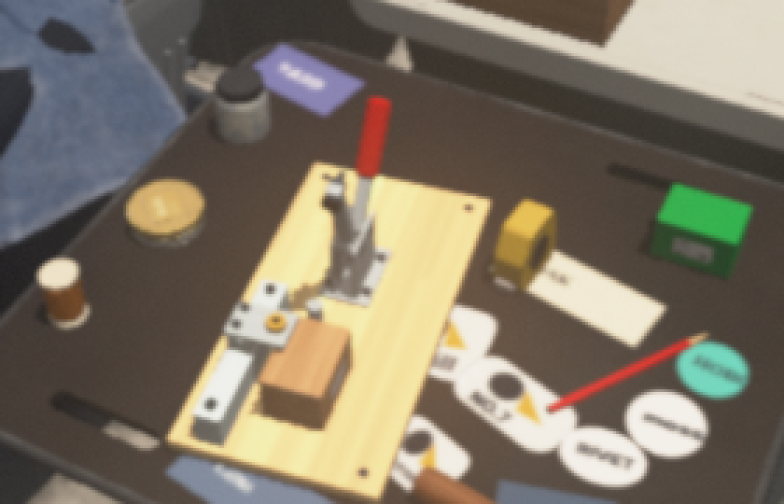

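The top crop shows the cedar block at crop (168,320) on the jig left of the clamp (full frame 242,208). The green block at (472,522) is the look-alike, so it's excluded. The side view agrees: the block sits in front of the fence and the red handle is raised. Next I'll fit the jig and block poses.

```bash
cat > m.py <<'E'
from h import *
def mar(P):
    r=cv2.minAreaRect((P*1000).astype(np.float32)); b=cv2.boxPoints(r)
    e=[b[1]-b[0],b[2]-b[1]]; l=max(e,key=np.linalg.norm); l=l*np.sign(l[1])
    return np.array(r[0]),sorted(r[1]),np.degrees(np.arctan2(-l[0],l[1]))  # yaw of long axis as y axis
E
python3 - <<'E'
from m import *
for n in("top","side"):
    p=ctrl.get_image(n);w=cloud(p);hsv=cv2.cvtColor(p["frame"],cv2.COLOR_RGB2HSV)
    m=(abs(w[...,2]-.015)<.008)&(abs(w[...,0]-.545)<.16)&(abs(w[...,1]-.05)<.2)&(hsv[...,2]>140)&(hsv[...,1]>40)&(hsv[...,1]<150)
    m=cv2.morphologyEx(m.astype(np.uint8),cv2.MORPH_OPEN,np.ones((3,3)))
    k,l,s,_=cv2.connectedComponentsWithStats(m);i=1+s[1:,4].argmax();P=w[l==i]
    print(n,"jig",mar(P[:,:2]),P[:,2].mean(),len(P))
    for r in ctrl.silhouettes("cedar_block",p):
        q=w[r["region"]];
        if np.nanmedian(q[:,1])<.05: continue
        hi=q[(abs(q[:,2]-.055)<.006)];print("block",r["score"],len(q),mar(hi[:,:2]),np.median(hi[:,2]))
    red=((hsv[...,0]<6)|(hsv[...,0]>174))&(hsv[...,1]>170)&(w[...,2]>.06)&(w[...,0]>.5)
    q=w[red];print("red",len(q),q.min(0),q.max(0),q.mean(0))
    al=(w[...,2]>.038)&(w[...,2]<.052)&(hsv[...,1]<50)&(abs(w[...,0]-.58)<.06)&(w[...,1]>.05)&(w[...,1]<.25)
    print("fence",mar(w[al][:,:2]),np.median(w[al][:,2]))
E
```

```text
top jig (array([518.29797363,  50.40103149]), [110.66309356689453, 290.20855712890625], np.float32(9.544877)) 0.015021825973440504 3309
block 0.68 480 (array([522.512146  , 130.48355103]), [45.09633255004883, 62.23356246948242], np.float32(9.914323)) 0.054819329162133945
red 4 [ 0.55570366 -0.04155798  0.13575852] [ 0.56459375 -0.03925892  0.13865774] [ 0.56174484 -0.04091694  0.13721903]
fence (array([562.42767334, 138.49554443]), [47.45903015136719, 125.21520233154297], np.float32(3.602116)) 0.044611061495542836
side jig (array([539.58001709,  55.2824707 ]), [150.41319274902344, 293.5975646972656], np.float32(10.820023)) 0.014984407381915884 5264
block 0.7 1021 (array([522.72747803, 132.88339233]), [45.71421813964844, 63.534027099609375], np.float32(11.210067)) 0.05485906496821891
red 207 [ 0.5449665  -0.04143907  0.09496758] [ 0.56464121 -0.00360866  0.13914845] [ 0.55465422 -0.02224444  0.11720678]
fence (array([555.38262939, 137.60502625]), [48.94256591796875, 127.8778076171875], np.float32(10.969036)) 0.04454821099490913
```

Run:
```python
from m import *
for n in("top","side"):
    p=ctrl.get_image(n);w=cloud(p)
    hsv=cv2.cvtColor(p["frame"],cv2.COLOR_RGB2HSV)
    m=(abs(w[...,2]-.015)<.0075)&(abs(w[...,0]-.545)<.13)&(abs(w[...,1]-.05)<.2)
    m=cv2.morphologyEx(m.astype(np.uint8),cv2.MORPH_OPEN,np.ones((3,3)))
    k,l,s,_=cv2.connectedComponentsWithStats(m);i=1+s[1:,4].argmax();P=w[l==i]
    print(n,"jig",mar(P[:,:2]),len(P))
    for t in("clamp_handle","clamp_arm"):
        for r in ctrl.silhouettes(t,p)[:1]:
            q=w[r["region"]];q=q[q[:,2]>.07];print(t,r["score"],len(q),q[q[:,2].argmax()],q.mean(0),np.percentile(q,[5,95],axis=0).round(3).tolist())
```

```text
top jig (array([539.80529785,  54.91796112]), [150.4490966796875, 290.0066223144531], np.float32(10.829581)) 5067
clamp_handle 0.71 303 [0.54318537 0.04208529 0.14097395] [0.54986497 0.0129574  0.11262435] [[0.537, -0.041, 0.072], [0.563, 0.123, 0.139]]
side jig (array([539.63000488,  55.9732132 ]), [150.6448516845703, 293.7034912109375], np.float32(10.875992)) 5553
clamp_handle 0.78 329 [ 0.563882   -0.0355776   0.13834065] [ 0.5544953  -0.0151277   0.10733702] [[0.547, -0.037, 0.075], [0.564, 0.009, 0.136]]
clamp_arm 0.46 183 [0.53877908 0.05163455 0.14127302] [0.54069928 0.0526411  0.11573042] [[0.536, 0.04, 0.074], [0.547, 0.067, 0.139]]
```

Emit:
{"fn": "move_arm", "kwargs": {"increments": "20 -32 0 0 0 -4.15 255;20 -32 0 0 0 -4.15 255;20 -32 0 0 0 -4.15 255;20 -32 0 0 0 -4.15 255;20 -32 0 0 0 -4.15 255;20 -32 0 0 0 -4.15 255;20 -32 0 0 0 -4.15 255;20 -32 0 0 0 -4.15 255"}}

```text
time: 2.47
position: [0.305, 0.3762, 0.2228]
tool_rot: [1.233, 2.889, 0.001]
ft_force: [0.2, 0.5, 0.4]
grip_width: 0.48
grip_force: 0.0
```

Emit:
{"fn": "move_arm", "kwargs": {"increments": "20 -32 0 0 0 -4.15 255;20 -32 0 0 0 -4.15 255;20 -32 0 0 0 -4.15 255;20 -32 0 0 0 -4.15 255;20 -32 0 0 0 -4.15 255;20 -32 0 0 0 -4.15 255;20 -32 0 0 0 -4.15 255;20 -32 0 0 0 -4.15 255"}}

```text
time: 3.13
position: [0.465, 0.1201, 0.223]
tool_rot: [2.007, 2.417, 0.002]
ft_force: [0.8, 0.1, -0.6]
grip_width: 0.009
grip_force: 0.0
```

Emit:
{"fn": "move_arm", "kwargs": {"increments": "0 0 -30 0 0 0 255;0 0 -30 0 0 0 255;0 0 -30 0 0 0 255;0 0 -30 0 0 0 255;0 0 -30 0 0 0 255;0 0 -25 0 0 0.25 255;0 0 -13 0 0 0 255;0 0 0 0 0 0 255"}}

```text
time: 3.8
position: [0.4617, 0.1208, 0.0317]
tool_rot: [-1.996, -2.423, 0.009]
ft_force: [-0.8, -0.7, 0.0]
grip_width: 0.007
grip_force: 0.0
```

```bash
cat > b.py <<'E'
from m import *
J=np.array([539.7,55.2]);Y=np.radians(10.85);Rj=np.array([[np.cos(Y),-np.sin(Y)],[np.sin(Y),np.cos(Y)]])
def look(n="side",f=None):
    p=ctrl.get_image(n);w=cloud(p)
    if f: save(p,f)
    hsv=cv2.cvtColor(p["frame"],cv2.COLOR_RGB2HSV)
    m=(hsv[...,0]<18)&(hsv[...,1]>70)&(abs(w[...,2]-.055)<.004)&(abs(w[...,0]-.53)<.06)&(abs(w[...,1]-.13)<.06)
    m=cv2.morphologyEx(m.astype(np.uint8),cv2.MORPH_OPEN,np.ones((2,2)));k,l,s,_=cv2.connectedComponentsWithStats(m)
    P=w[l==1+s[1:,4].argmax()][:,:2];c,d,a=mar(P)
    q=(P*1000-J)@Rj
    print(n,"block jig",((c-J)@Rj).round(1),np.round(d,1),round(float(a)-10.85,2),"x",np.percentile(q[:,0],[1,99]).round(1),"y",np.percentile(q[:,1],[1,99]).round(1),len(P))
    return p
s=ctrl.get_state();print("tcp jig",((s["position"][:2]*1000-J)@Rj).round(1),s["position"][2].round(4),s["ft_force"].round(2))
E
python3 - <<'E'
from b import *
look("side","s1.png");look("top")
E
```

```text
tcp jig [-64.2  79.1] 0.0317 [-0.82 -0.67  0.04]
side block jig [ -0.5 101.4] [38.1 61.4] 29.86 x [nan nan] y [nan nan] 395
top block jig [nan nan] [0. 0.] nan x [nan nan] y [nan nan] 35
```

View pics/s1.png

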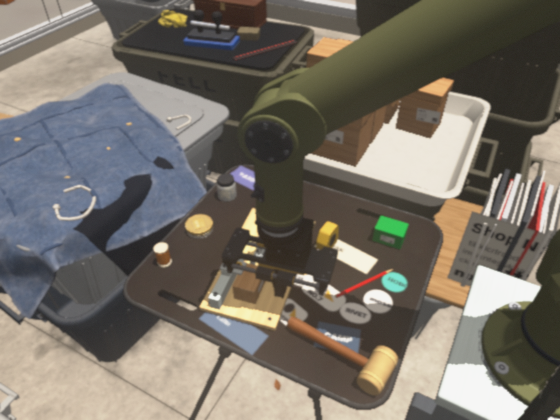

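Emit:
{"fn": "move_arm", "kwargs": {"increments": "3.9 0.75 0 0 0 0 255;3.9 0.75 0 0 0 0 255;3.9 0.75 0 0 0 0 255;2.9 0.55 0 0 0 0 255;2 0.4 0 0 0 0 255;2 0.4 0 0 0 0 255;2 0.4 0 0 0 0 255;0 0 0 0 0 0 255"}}

```text
time: 4.57
position: [0.4853, 0.1259, 0.0346]
tool_rot: [1.998, 2.424, 0.0]
ft_force: [0.6, 0.1, -0.2]
grip_width: 0.005
grip_force: 0.0
```

Run:
```python
from b import *
p=ctrl.get_image("side");save(p,"s2.png");w=cloud(p)
cv2.imwrite("pics/s2c.png",cv2.resize(p["frame"][200:330,180:340,::-1],None,fx=4,fy=4,interpolation=2))
for r in ctrl.silhouettes("cedar_block",p):
    q=w[r["region"]];hi=q[abs(q[:,2]-.055)<.005]
    if len(hi)>9:
        c=(hi[:,:2]*1000-J)@Rj;print(r["score"],len(hi),np.percentile(c,[1,50,99],axis=0).round(1).tolist())
```

```text
tcp jig [-40.2  79.6] 0.0346 [ 0.6   0.06 -0.17]
0.9 359 [[-24.9, 77.8], [-3.7, 95.9], [19.8, 110.8]]
```

View pics/s2c.png

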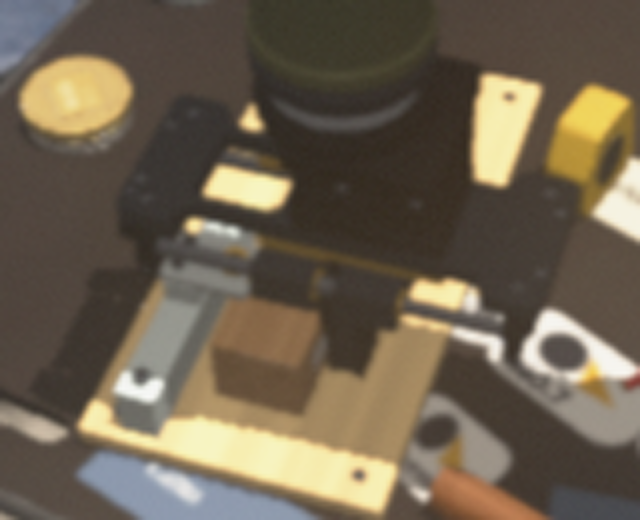

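The crop shows the shut fingers at (350,330), just short of the block's near face, with the fence edge clear at the left. I'll keep pushing.

Emit:
{"fn": "move_arm", "kwargs": {"increments": "1.8 0.34 0 0 0 0 255;1.8 0.34 0 0 0 0 255;1.8 0.34 0 0 0 0 255;1.8 0.34 0 0 0 0 255;1.8 0.34 0 0 0 0 255;1.4 0.27 0 0 0 0 255;0 0 0 0 0 0 255;0 0 0 0 0 0 255"}}

```text
time: 5.33
position: [0.4954, 0.1278, 0.0346]
tool_rot: [1.998, 2.425, 0.0]
ft_force: [-0.4, 0.1, -0.2]
grip_width: 0.004
grip_force: 0.0
```

```bash
cat >> b.py <<'E'
def blk(p):
    w=cloud(p)
    for r in ctrl.silhouettes("cedar_block",p):
        q=w[r["region"]];hi=q[abs(q[:,2]-.055)<.005]
        c=(hi[:,:2]*1000-J)@Rj
        if len(hi)>9 and np.median(c[:,1])>0: print(r["score"],len(hi),np.percentile(c,[1,50,99],axis=0).round(1).tolist())
        # slope of near edge
E
python3 - <<'E'
from b import *
blk(ctrl.get_image("side"))
E
```

```text
tcp jig [-29.8  79.6] 0.0346 [-0.38  0.08 -0.19]
0.65 348 [[-20.6, 77.4], [1.2, 96.2], [23.7, 110.1]]
```

Emit:
{"fn": "move_arm", "kwargs": {"increments": "1.5 0.29 0 0 0 0 255;1.5 0.29 0 0 0 0 255;1.5 0.29 0 0 0 0 255;1.5 0.29 0 0 0 0 255;1 0.19 0 0 0 0 255;0.5 0.1 0 0 0 0 255;0 0 0 0 0 0 255;0 0 0 0 0 0 255"}}

```text
time: 6.1
position: [0.5028, 0.1292, 0.0346]
tool_rot: [1.998, 2.425, 0.0]
ft_force: [0.6, -0.8, -0.1]
grip_width: 0.003
grip_force: 0.0
```

Run:
```python
from b import *
blk(ctrl.get_image("side"))
```

```text
tcp jig [-22.3  79.6] 0.0346 [ 0.63 -0.83 -0.09]
0.9 328 [[-13.3, 79.0], [8.5, 97.0], [30.3, 110.5]]
```

Emit:
{"fn": "move_arm", "kwargs": {"increments": "0.5 0.1 0 0 0 0 255;0.5 0.1 0 0 0 0 255;0.5 0.1 0 0 0 0 255;0.5 0.1 0 0 0 0 255;0.4 0.08 0 0 0 0 255;0 0 0 0 0 0 255;0 0 0 0 0 0 255;0 0 0 0 0 0 255"}}

```text
time: 6.87
position: [0.5053, 0.1297, 0.0346]
tool_rot: [1.998, 2.424, 0.0]
ft_force: [-0.1, -0.6, -0.2]
grip_width: 0.004
grip_force: 0.0
```

Emit:
{"fn": "move_arm", "kwargs": {"increments": "0.4 0.08 0 0 0 0 255;0.3 0.06 0 0 0 0 255;0.3 0.06 0 0 0 0 255;0 0 0 0 0 0 255;0 0 0 0 0 0 255;0 0 0 0 0 0 255;0 0 0 0 0 0 255;0 0 0 0 0 0 255"}}

```text
time: 7.53
position: [0.5062, 0.1299, 0.0346]
tool_rot: [1.998, 2.425, 0.0]
ft_force: [-0.3, 1.0, 0.5]
grip_width: 0.001
grip_force: 0.0
```

Run:
```python
from b import *
blk(ctrl.get_image("side"))
```

```text
tcp jig [-18.9  79.6] 0.0346 [-0.34  1.02  0.5 ]
0.71 306 [[-10.3, 79.4], [10.1, 97.5], [31.4, 110.8]]
```

Emit:
{"fn": "move_arm", "kwargs": {"increments": "0.3 0.06 0 0 0 0 255;0.3 0.06 0 0 0 0 255;0.3 0.06 0 0 0 0 255;0 0 0 0 0 0 255;0 0 0 0 0 0 255;0 0 0 0 0 0 255;0 0 0 0 0 0 255;0 0 0 0 0 0 255"}}

```text
time: 8.3
position: [0.5066, 0.1301, 0.0345]
tool_rot: [-1.997, -2.424, 0.001]
ft_force: [-3.7, 0.9, 3.0]
grip_width: 0.006
grip_force: 1.8
```

Emit:
{"fn": "move_arm", "kwargs": {"increments": "0.3 0.06 0 0 0 0 255;0.3 0.06 0 0 0 0 255;0.3 0.06 0 0 0 0 255;0 0 0 0 0 0 255;0 0 0 0 0 0 255;0 0 0 0 0 0 255;0 0 0 0 0 0 255;0 0 0 0 0 0 255"}}

```text
time: 8.97
position: [0.5067, 0.13, 0.0343]
tool_rot: [-1.997, -2.423, 0.003]
ft_force: [-6.5, -0.6, 4.1]
grip_width: 0.002
grip_force: 3.4
```

Fence contact at about 6.5 N. Now I'll back off and move round to the left end.

Emit:
{"fn": "move_arm", "kwargs": {"increments": "-5 -1 0 0 0 0 255;-12 -2.3 0 0 0 0 255;-12.5 -2.3 0 0 0 0 255;-4 20 0 0 0 0 255;-4 20 0 0 0 0 255;-3.3 19 0 0 0 0 255;0 0 0 0 0 0 255;0 0 0 0 0 0 255"}}

```text
time: 9.63
position: [0.4678, 0.1848, 0.0348]
tool_rot: [1.994, 2.426, 0.003]
ft_force: [-0.3, -0.9, 1.2]
grip_width: 0.005
grip_force: 0.0
```

Run:
```python
from b import *
p=ctrl.get_image("top");blk(p)
cv2.imwrite("pics/t3.png",cv2.resize(p["frame"][130:270,200:340,::-1],None,fx=4,fy=4,interpolation=2))
blk(ctrl.get_image("side"))
```

```text
tcp jig [-46.2 140.9] 0.0348 [-0.33 -0.92  1.19]
0.88 334 [[-9.6, 47.0], [6.6, 85.1], [33.5, 107.8]]
0.69 73 [[12.3, 80.7], [22.1, 88.5], [32.6, 110.9]]
```

View pics/t3.png

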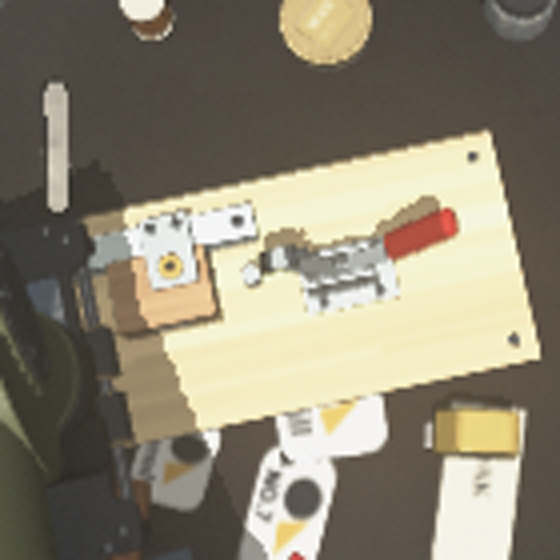

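The block's back edge lies along the fence under the plate at (170,265), square to the jig. Its right end at x≈217 still has a gap to the pin area near (250,272). Next I'll move in line with the left end and push right.

Emit:
{"fn": "move_arm", "kwargs": {"increments": "13.3 2.5 0 0 0 0 255;13.3 2.5 0 0 0 0 255;13.3 2.6 0 0 0 0 255;13.3 2.6 0 0 0 0 255;0 0 0 0 0 0 255;1 -5 0 0 0 0 255;1 -5 0 0 0 0 255;0 0 0 0 0 0 255"}}

```text
time: 10.5
position: [0.5219, 0.1815, 0.0344]
tool_rot: [2.0, 2.422, -0.002]
ft_force: [0.2, -0.2, -0.2]
grip_width: 0.003
grip_force: 0.0
```

Run:
```python
from b import *
```

```text
tcp jig [  6.3 127.4] 0.0344 [ 0.21 -0.2  -0.18]
```

Emit:
{"fn": "move_arm", "kwargs": {"increments": "1.8 -1.6 0 0 0 0 255;1.8 -1.6 0 0 0 0 255;0.4 -2 0 0 0 0 255;0.4 -2 0 0 0 0 255;0.4 -2 0 0 0 0 255;0.4 -2 0 0 0 0 255;0.4 -2 0 0 0 0 255;0 0 0 0 0 0 255"}}

```text
time: 11.17
position: [0.5281, 0.1701, 0.0346]
tool_rot: [1.998, 2.424, -0.0]
ft_force: [0.4, -0.4, -0.4]
grip_width: 0.007
grip_force: 0.0
```

Run:
```python
from b import *
blk(ctrl.get_image("top"))
```

```text
tcp jig [ 10.2 115.1] 0.0346 [ 0.39 -0.39 -0.38]
0.8 186 [[-9.9, 42.2], [3.0, 57.7], [32.0, 82.9]]
```

Emit:
{"fn": "move_arm", "kwargs": {"increments": "0.3 -1.6 0 0 0 0 255;0.3 -1.6 0 0 0 0 255;0.3 -1.6 0 0 0 0 255;0.3 -1.6 0 0 0 0 255;0.3 -1.6 0 0 0 0 255;0.2 -1 0 0 0 0 255;0 0 0 0 0 0 255;0 0 0 0 0 0 255"}}

```text
time: 11.93
position: [0.5297, 0.1615, 0.0346]
tool_rot: [1.998, 2.424, -0.0]
ft_force: [0.3, -0.0, -0.6]
grip_width: 0.004
grip_force: 0.0
```

Run:
```python
from b import *
blk(ctrl.get_image("top"))
```

```text
tcp jig [ 10.2 106.3] 0.0346 [ 0.34 -0.04 -0.59]
```

Emit:
{"fn": "move_arm", "kwargs": {"increments": "0.15 -0.8 0 0 0 0 255;0.15 -0.8 0 0 0 0 255;0.1 -0.5 0 0 0 0 255;0.1 -0.5 0 0 0 0 255;0 0 0 0 0 0 255;0 0 0 0 0 0 255;0 0 0 0 0 0 255;0 0 0 0 0 0 255"}}

```text
time: 12.7
position: [0.5302, 0.159, 0.0346]
tool_rot: [1.998, 2.424, 0.0]
ft_force: [-0.3, 0.4, -0.5]
grip_width: 0.007
grip_force: 0.0
```

Emit:
{"fn": "move_arm", "kwargs": {"increments": "0.06 -0.3 0 0 0 0 255;0.06 -0.3 0 0 0 0 255;0.06 -0.3 0 0 0 0 255;0.06 -0.3 0 0 0 0 255;0 0 0 0 0 0 255;0 0 0 0 0 0 255;0 0 0 0 0 0 255;0 0 0 0 0 0 255"}}

```text
time: 13.37
position: [0.5305, 0.1578, 0.0346]
tool_rot: [1.998, 2.424, 0.0]
ft_force: [-0.2, -0.5, 0.5]
grip_width: 0.007
grip_force: 0.0
```

Emit:
{"fn": "move_arm", "kwargs": {"increments": "0.06 -0.3 0 0 0 0 255;0.06 -0.3 0 0 0 0 255;0.06 -0.3 0 0 0 0 255;0.06 -0.3 0 0 0 0 255;0 0 0 0 0 0 255;0 0 0 0 0 0 255;0 0 0 0 0 0 255;0 0 0 0 0 0 255"}}

```text
time: 14.03
position: [0.5307, 0.1566, 0.0346]
tool_rot: [1.998, 2.424, 0.0]
ft_force: [-0.9, -0.6, -0.2]
grip_width: 0.004
grip_force: 0.0
```

Emit:
{"fn": "move_arm", "kwargs": {"increments": "0.06 -0.3 0 0 0 0 255;0.06 -0.3 0 0 0 0 255;0.06 -0.3 0 0 0 0 255;0 0 0 0 0 0 255;0 0 0 0 0 0 255;0 0 0 0 0 0 255;0 0 0 0 0 0 255;0 0 0 0 0 0 255"}}

```text
time: 14.7
position: [0.5307, 0.1563, 0.0346]
tool_rot: [-1.997, -2.425, -0.001]
ft_force: [-0.7, 3.2, 0.2]
grip_width: 0.006
grip_force: 1.5
```

Emit:
{"fn": "move_arm", "kwargs": {"increments": "0.06 -0.3 0 0 0 0 255;0.06 -0.3 0 0 0 0 255;0 0 0 0 0 0 255;0 0 0 0 0 0 255;-1 5 0 0 0 0 255;-4 20 0 0 0 0 255;-2 12 0 0 0 0 255;0 0 0 0 0 0 255"}}

```text
time: 15.37
position: [0.5234, 0.195, 0.0344]
tool_rot: [-1.992, -2.429, -0.001]
ft_force: [-0.7, 1.7, 0.7]
grip_width: 0.005
grip_force: 0.0
```

Emit:
{"fn": "move_arm", "kwargs": {"increments": "0 0 30 0 0 0 255;0 0 30 0 0 0 255;0 0 40 0 0 0 255;0 0 40 0 0 0 255;-20 35 40 0 0 0 255;-20 35 0 0 0 0 255;-20 35 0 0 0 0 255;0 0 0 0 0 0 255"}}

```text
time: 16.03
position: [0.4645, 0.296, 0.2044]
tool_rot: [-1.981, -2.433, -0.004]
ft_force: [-0.6, 1.3, -0.8]
grip_width: 0.004
grip_force: 0.0
```

Run:
```python
from b import *
p=ctrl.get_image("top");blk(p)
cv2.imwrite("pics/t4.png",cv2.resize(p["frame"][150:250,200:340,::-1],None,fx=5,fy=5,interpolation=2))
p=ctrl.get_image("side");blk(p)
```

```text
tcp jig [-28.5 250.7] 0.2044 [-0.62  1.29 -0.81]
0.61 91 [[-9.8, 79.8], [4.0, 88.5], [21.5, 92.2]]
```

View pics/t4.png

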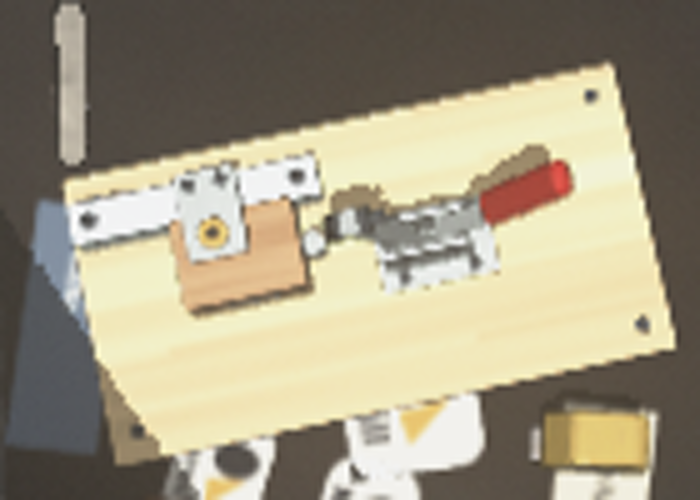

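The block now touches the pin at crop (315,240), its back is on the fence, and the measured near edge (-9.8) and left end (92.2) match the seat. The red handle is still raised. Next I'll approach it with the tool tilted.

Emit:
{"fn": "move_arm", "kwargs": {"increments": "10.6 -35 4.5 0 0 0 255;10.6 -35 4.5 0 0 0 255;10.6 -35 4.5 0 0 0 255;10.6 -35 4.5 -6.87 -1.32 0 255;10.6 -35 4.5 -6.87 -1.32 0 255;10.6 -35 4.5 -6.87 -1.32 0 255;10.6 -35 4.5 -6.87 -1.32 0 255;10.6 -35 4.5 -6.87 -1.32 0 255"}}

```text
time: 16.9
position: [0.5554, 0.0044, 0.2415]
tool_rot: [1.667, 2.016, -0.53]
ft_force: [0.3, 0.1, -0.8]
grip_width: 0.001
grip_force: 0.0
```

```bash
cat >> b.py <<'E'
T=R.from_rotvec(s["tool_rot"]).as_matrix()
R3=np.eye(3);R3[:2,:2]=Rj
print("tool z jig",(R3.T@T[:,2]).round(3),"tool y jig",(R3.T@T[:,1]).round(3),"t",s["time"])
E
python3 - <<'E'
from b import *
E
```

```text
tcp jig [  5.8 -52.8] 0.2415 [ 0.34  0.14 -0.77]
tool z jig [ 0.    -0.578 -0.816] tool y jig [ 1.    -0.     0.001] t 16.9
```

Emit:
{"fn": "move_arm", "kwargs": {"increments": "-0.7 -1.5 -15 0 0 0 255;-0.7 -1.5 -20 0 0 0 255;-0.7 -1.5 -20 0 0 0 255;-0.7 -1.3 -13 0 0 0 255;0 0 -5 0 0 0 255;0 0 0 0 0 0 255;0 0 0 0 0 0 255;0 0 0 0 0 0 255"}}

```text
time: 17.57
position: [0.5521, 0.002, 0.1681]
tool_rot: [1.668, 2.022, -0.525]
ft_force: [0.2, 0.6, 0.7]
grip_width: 0.004
grip_force: 0.0
```

Run:
```python
from b import *
p=ctrl.get_image("side")
cv2.imwrite("pics/s5.png",cv2.resize(p["frame"][130:310,180:380,::-1],None,fx=3.3,fy=3.3,interpolation=2))
```

```text
tcp jig [  2.2 -54.6] 0.1681 [0.18 0.58 0.67]
tool z jig [ 0.002 -0.573 -0.819] tool y jig [1.    0.002 0.   ] t 17.5667
```

View pics/s5.png

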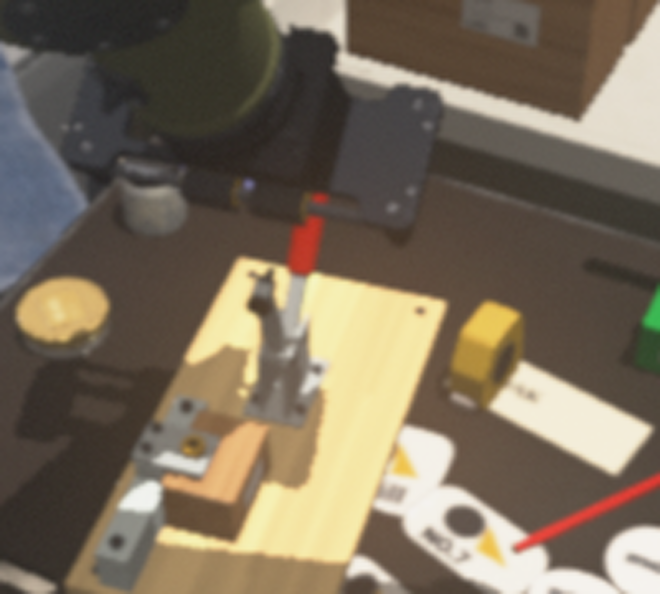

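The side crop shows the red handle at (307,240), raised, with the gripper behind and above it. The fingers are hidden because they point away from the camera. The jar at (155,195) is clear. Approaching.

Emit:
{"fn": "move_arm", "kwargs": {"increments": "0.7 -3.7 -5.7 0 0 0 255;0.7 -3.7 -5.7 0 0 0 255;0.7 -3.7 -5.7 0 0 0 255;0.7 -3.7 -5.7 0 0 0 255;0.4 -2 -3 0 0 0 255;0.3 -1.7 -2.6 0 0 0 255;0 0 0 0 0 0 255;0 0 0 0 0 0 255"}}

```text
time: 18.28
position: [0.5548, -0.0166, 0.1384]
tool_rot: [1.667, 2.024, -0.527]
ft_force: [0.2, -0.3, -0.5]
grip_width: 0.006
grip_force: 0.0
```

Emit:
{"fn": "move_arm", "kwargs": {"increments": "0.2 -1.1 -1.6 0 0 0 255;0.2 -1.1 -1.6 0 0 0 255;0.2 -1.1 -1.6 0 0 0 255;0 0 0 0 0 0 255;0 0 0 0 0 0 255;0 0 0 0 0 0 255;0 0 0 0 0 0 255;0 0 0 0 0 0 255"}}

```text
time: 18.95
position: [0.5555, -0.0197, 0.1338]
tool_rot: [1.667, 2.024, -0.527]
ft_force: [0.2, 0.0, 0.3]
grip_width: 0.002
grip_force: 0.0
```

Run:
```python
from b import *
```

```text
tcp jig [  1.4 -76.5] 0.1338 [0.23 0.05 0.33]
tool z jig [ 0.001 -0.573 -0.819] tool y jig [ 1.     0.003 -0.001] t 18.95
```

Emit:
{"fn": "move_arm", "kwargs": {"increments": "0.6 -3.1 -2.3 0 0 0 255;0.6 -3.1 -2.3 0 0 0 255;0.6 -3.1 -2.3 0 0 0 255;0.6 -3.3 -2.3 1.72 0.33 0 255;0.6 -3.3 -2.3 1.72 0.33 0 255;0.6 -3 -2.6 1.72 0.33 0 255;0.6 -3 -2.6 1.72 0.33 0 255;0 0 0 0 0 0 255"}}

```text
time: 19.62
position: [0.5598, -0.0429, 0.1173]
tool_rot: [1.742, 2.107, -0.432]
ft_force: [-0.2, 1.7, 1.3]
grip_width: 0.005
grip_force: 0.6
```

Run:
```python
from b import *
```

```text
tcp jig [   1.3 -100.1] 0.1173 [-0.21  1.71  1.31]
tool z jig [ 0.    -0.468 -0.884] tool y jig [1. 0. 0.] t 19.6167
```

Emit:
{"fn": "move_arm", "kwargs": {"increments": "0.5 -2.5 -2.9 1.72 0.33 0 255;0.5 -2.5 -2.9 1.72 0.33 0 255;0.5 -2.4 -3.2 1.72 0.33 0 255;0.5 -2.4 -3.2 1.72 0.33 0 255;0.4 -2.1 -3.4 1.72 0.33 0 255;0.4 -2.1 -3.4 1.72 0.33 0 255;0 0 0 0 0 0 255;0 0 0 0 0 0 255"}}

```text
time: 20.28
position: [0.5621, -0.0565, 0.098]
tool_rot: [1.841, 2.231, -0.286]
ft_force: [0.1, -0.1, -0.1]
grip_width: 0.003
grip_force: 0.0
```

Run:
```python
from b import *
p=ctrl.get_image("side");w=cloud(p);hsv=cv2.cvtColor(p["frame"],cv2.COLOR_RGB2HSV)
red=((hsv[...,0]<6)|(hsv[...,0]>174))&(hsv[...,1]>170)&(w[...,2]>.05)&(w[...,0]>.5)
q=w[red]*1000;q[:,:2]=(q[:,:2]-J)@Rj;print(len(q),np.percentile(q,[2,98],axis=0).round() if len(q) else 0)
```

```text
tcp jig [   1.  -113.9] 0.098 [ 0.1  -0.12 -0.15]
tool z jig [-0.001 -0.302 -0.953] tool y jig [ 1.     0.002 -0.001] t 20.2833
80 [[  -6. -103.   82.]
 [   6.  -77.   93.]]
```

Emit:
{"fn": "move_arm", "kwargs": {"increments": "0.3 -1.8 -3.6 1.72 0.33 0 255;0.3 -1.8 -3.6 1.72 0.33 0 255;0.3 -1.4 -3.7 1.72 0.33 0 255;0.3 -1.4 -3.7 1.72 0.33 0 255;0.2 -1.1 -3.9 1.72 0.33 0 255;0.2 -1.1 -3.9 1.72 0.33 0 255;0 0 0 0 0 0 255;0 0 0 0 0 0 255"}}

```text
time: 21.0
position: [0.5637, -0.0646, 0.0754]
tool_rot: [1.936, 2.35, -0.121]
ft_force: [-0.0, 0.5, -0.7]
grip_width: 0.007
grip_force: 0.1
```

Emit:
{"fn": "move_arm", "kwargs": {"increments": "0.1 -0.5 -2 1.7 0.3 0 255;0.1 -0.5 -2 1.7 0.3 0 255;0.1 -0.3 -2 0 0 0 255;0 0 -1 0 0 0 255;0 0 0 0 0 0 255;0 0 0 0 0 0 255;0 0 0 0 0 0 255;0 0 0 0 0 0 255"}}

```text
time: 21.67
position: [0.5644, -0.0657, 0.0689]
tool_rot: [1.966, 2.387, -0.06]
ft_force: [-1.4, -1.7, 5.0]
grip_width: 0.006
grip_force: 2.6
```

Run:
```python
from b import *
```

```text
tcp jig [   1.5 -123.4] 0.0689 [-1.41 -1.73  4.95]
tool z jig [ 0.001 -0.063 -0.998] tool y jig [1.    0.004 0.001] t 21.6667
```

Near the end stop at about 5 N. Now a little more press.

Emit:
{"fn": "move_arm", "kwargs": {"increments": "0 0 -0.5 0 0 0 255;0 0 -0.5 0 0 0 255;0 0 -0.5 0 0 0 255;0 0 0 0 0 0 255;0 0 0 0 0 0 255;0 0 0 0 0 0 255;0 0 0 0 0 0 255;0 0 0 0 0 0 255"}}

```text
time: 22.33
position: [0.5645, -0.0658, 0.0686]
tool_rot: [1.966, 2.387, -0.059]
ft_force: [-3.9, -0.9, 12.4]
grip_width: 0.003
grip_force: 6.4
```

Emit:
{"fn": "move_arm", "kwargs": {"increments": "0 0 -0.4 0 0 0 255;0 0 -0.4 0 0 0 255;0 0 0 0 0 0 255;0 0 0 0 0 0 255;0 0 0 0 0 0 255;0 0 0 0 0 0 255;0 0 0 0 0 0 255;0 0 0 0 0 0 255"}}

```text
time: 23.0
position: [0.5646, -0.0658, 0.0685]
tool_rot: [1.967, 2.387, -0.059]
ft_force: [-7.0, 0.0, 17.6]
grip_width: 0.007
grip_force: 8.6
```

The handle is firmly on its stop: force rises with no motion. Retracting.

Emit:
{"fn": "move_arm", "kwargs": {"increments": "0 0 2 0 0 0 255;0 0 10 0 0 0 255;0 0 25 0 0 0 255;0 0 35 0 0 0 255;0 0 35 0 0 0 255;-10 -30 20 0 0 0 255;-10 -35 0 0 0 0 255;-10 -35 0 0 0 0 255"}}

```text
time: 23.67
position: [0.5352, -0.1657, 0.1952]
tool_rot: [1.962, 2.388, -0.056]
ft_force: [0.0, -0.3, -0.7]
grip_width: 0.009
grip_force: 0.0
```

Emit:
{"fn": "move_arm", "kwargs": {"increments": "-10 -35 0 0 0 0 255;-10 -35 0 0 0 0 255;-10 -35 0 0 0 0 255;0 0 0 0 0 0 255;0 0 0 0 0 0 255;0 0 0 0 0 0 255;0 0 0 0 0 0 255;0 0 0 0 0 0 255"}}

```text
time: 24.33
position: [0.5051, -0.2686, 0.1931]
tool_rot: [1.964, 2.391, -0.059]
ft_force: [-0.4, -0.6, -0.1]
grip_width: 0.005
grip_force: 0.0
```

Run:
```python
from b import *
p=ctrl.get_image("top");blk(p)
a=cv2.resize(p["frame"][150:250,200:340,::-1],(630,450),interpolation=2)
p=ctrl.get_image("side");blk(p);w=cloud(p);hsv=cv2.cvtColor(p["frame"],cv2.COLOR_RGB2HSV)
red=((hsv[...,0]<6)|(hsv[...,0]>174))&(hsv[...,1]>170)&(w[...,2]>.05)&(w[...,0]>.5)
q=w[red]*1000;q[:,:2]=(q[:,:2]-J)@Rj;print(len(q),np.percentile(q,[2,98],axis=0).round(1))
for r in ctrl.silhouettes("cedar_block",p)[:2]: print(np.argwhere(r["region"]).mean(0))
b=cv2.resize(p["frame"][200:320,190:310,::-1],(450,450),interpolation=2)
cv2.imwrite("pics/f.png",cv2.resize(np.hstack([a,b]),(800,333)))
```

```text
tcp jig [ -95.  -311.5] 0.1931 [-0.43 -0.56 -0.12]
tool z jig [ 0.001 -0.061 -0.998] tool y jig [1.    0.006 0.001] t 24.3333
0.88 208 [[-10.0, 29.5], [3.8, 61.7], [31.5, 89.3]]
0.71 364 [[-9.8, 30.6], [5.8, 71.1], [33.5, 91.9]]
134 [[  -6.3 -135.9   61.5]
 [   8.4  -82.1   69.9]]
[231.63892289 389.52264382]
[276.7184466  245.29680999]
```

View pics/f.png

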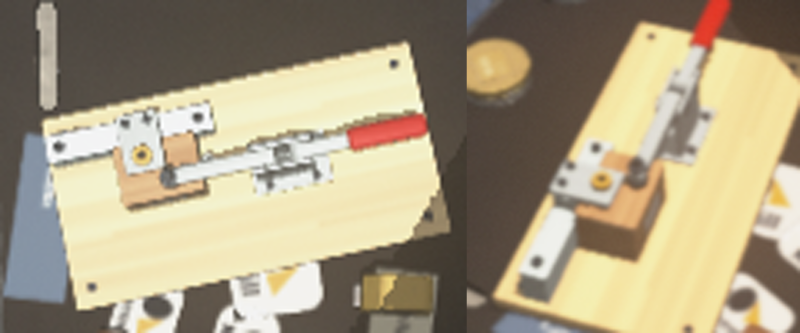

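The clamp is shut: the arm lies level with its tip on the block at (168,178), and the red handle is level at (388,132). The block measures as seated at jig x≈-10 and y 29–91. Handing in.

```bash
python3 -c "
from bench import ctrl
print(ctrl.close_job())"
```

```text
the job is handed in; nothing more can be done
None
```

I pushed the block flat against the fence, slid it along to the end-stop pin, and pressed the clamp handle fully down with its tip on the block; peak force was about 19 N, the arm is clear, and the job is handed in (no verdict was returned).

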